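# Set and lock the front leg of the order-pad stand, holding it on its mark

### The arm

A 7-joint arm with a two-finger parallel gripper is mounted at the origin on a cart in front of the work surface, level with it; the furniture and walls round the work are solid. World frame = base frame: x ahead of the robot, y to its left, z up, the work surface at z = 0. Lengths are in m, angles in rad, forces in N, time in s.
With the tool pointing down it reaches from about 0.425 to 0.875 m from the base axis. Payload 8.4 kg.
Tool frame: the origin (TCP) lies on the front face of the gripper's body, between the roots of the fingers; the fingertips stand 73 mm ahead of it and the grasp point (between the pads) lies 54 mm ahead of it (arm.hold_point_z is the distance from the TCP to the grasp point, in m); z points along the fingers, y is the line along which they close (so a half turn about z gives the same grasp; the last joint's range is limited). The gripper opens to 85 mm and grips with 20 to 120 N. Pads are 22 mm wide; open, the fingers measure 114 mm over their backs; the gripper's body (76 mm by 85 mm) begins 54 mm behind the grasp point. The pads swing forward as they close: fully open they stand 13 mm farther back than shut.
Start: joints at [1.016, 0.333, 0.04, 1.465, -0.013, 1.343, -0.059], TCP at [0.286, -0.584, 0.304] pointing down, gripper open.
Joint ranges: [-2.58, 2.58], [-0.38, 2.09], [-1.3, 1.39], [0.25, 2.4], [-1.5, 4.64], [0.08, 2.09], [-2.65, 2.65]. Speed limits (rad/s): [2.22, 2.22, 2.79, 2.79, 3.14, 3.14, 3.14].

### API

Orientations are given as [roll, pitch, yaw] about the fixed x, y, z axes, in that order (R = Rz(yaw) Ry(pitch) Rx(roll)).
In Python, from plant import arm gives the robot as it stands. The module is installed in compiled form; this text tells all that it offers.
- The arm moves only by the tool arm_command, never from a script. Its argument "deltas" is one flat list of numbers, 5 for each row, row after row: the opening, from -1 (shut) to 1 (fully open), so that 0 is half open, then the shift along the tool's x, y, z in m, then the turn about the tool's z in rad. In form: [gripper, dx, dy, dz, twist, gripper, dx, dy, dz, twist, ...]. A call has exactly 5 rows; each row shifts and turns the commanded pose from where the row before left it, along the tool's axes as they then stand; what a row does not reach is not made up. A row lasts 1/8 s, in which the tool goes at most 62.5 mm and 10.7 degrees, less where a joint would pass 70% of its speed; a pose out of reach is approached as far as the arm can. A call is refused whole if a number of a shift passes 0.0625 or a number of a turn 0.188, either way. A call with a gripper value outside its range is refused whole. The fingers move at their own pace and stop on an object; "force" is the grip in N (left out, the last holds). Time passes only in rows, so rows that do not move let the fingers close, or fill a call up. It gives the time, the measured TCP pose, the force, the opening and the grip force at its end, in the units of the state.
- arm.get_obs(): the state, without advancing time (a new reading comes with each control period).
- arm.capture(name): name is "scene" or "top" or "wrist"; returns a dict with "image" (480x640x3 uint8, blue, green, red), "fx", "fy", "cx", "cy" (pixels), "D" ([k1, k2, p1, p2, k3] as OpenCV has them; the pictures are not rectified), "xyz" and "rotation" of the camera in the world; the wrist camera has in their place "hand_eye" (4x4, takes a point from camera to tool coordinates, whose origin is the TCP and whose axes are the flange's). Camera axes: x right, y down, z forward; pixel columns grow to the right and rows downward; lengths in m; the calibration is good to about 2 mm. A picture is of the moment at which its call begins: read the wrist's pose just before it. There is no depth.
- arm.job_done(): hands the job in; it is judged then, once.
The state is a dict: "time_s": time; "qpos": joint angles; "joint_velocities": joint speeds; "joint_efforts": joint torques, N m; "ee_pos": TCP position; "orientation": TCP orientation; "ft_force": force on the tool from outside, world axes, zero at the start; "ft_torque": the same for the moment, N m; "grip_width": finger opening in m; "gripper_force": force on a finger pad.
Only numpy, scipy, OpenCV 4.12 (cv2) and the standard library are available. Lean on these libraries where they do the work, as an engineer would, in place of code of your own. Each camera call takes 0.05 s, during which the arm holds its last target. There are 200 camera calls.

### The job

The front leg of the order-pad stand is pushed in and locked: flip its orange cam lever fully out to free the leg, then draw the leg out by its crossbar, against its spring, until the yellow pointer is level with the red length marker. Holding the leg on the mark, slide the cam lever fully shut, never shifting the leg along under a shut or half-shut lever. Finish while still holding the leg by its crossbar with the fingers, leg on the mark and lever shut, and leave the other things on the worktop where they are.

Things in the scene. Friction and masses are not known exactly. Their poses are not given: they have to be found in the camera images.
- pad_stand: wooden stand, fixed; leaning panel 220 mm high with a blue pad. Origin: on the worktop below the middle of its dark collar's front face; -x points out along the leg, +y to the lever's side. In its frame, mm: collar x 0..45, y -20..48, top z 51; foot board and panel x 0..150, y -95..95; flat runner with scale x -130..0, y -76..8, top z 8. Nothing lies under the crossbar's long arm (y over 10)
- front_leg: sliding leg with its crossbar; origin at the stand's origin when home (start), moving with the leg along the stand's -x, up to 70 mm. Aluminium bar 16 mm wide, z 21 to 43 mm. A spring pulls it home (2.4 N at home, 0.3 N more per 10 mm): let go with the lever open, it slips back. The shut lever clamps it by friction, about 7 N
- bar_end (a point): point on the crossbar's axis at the stand's y = +150 mm, z 38 mm: outside the fully open lever, with room to straddle, grip or hook the bar. The crossbar is a steel round bar, 16 mm thick, 40 mm in front of the collar when the leg is home, from the stand's y -120 to +180 mm, with black feet (20 mm thick, down to the worktop) at y -118 and +178 mm
- pointer (a point): tip of the yellow pointer (4 mm wide) that sticks out of the leg on the side away from the lever: 20 mm in front of the crossbar's axis, 40 mm from the leg's middle, z 32 mm; moves with the leg
- length_marker: red upright marker, 5 mm wide along the leg, 26 mm long, 24 mm high, fixed on the scale beside the pointer's path, 20 to 40 mm out from the pointer's start. Origin under its middle, axes as the stand's. On the mark, the pointer's tip has the same stand x as this origin
- cam_lever (a joint): orange lever's angle, rad: 0 = shut (start; parallel to the leg, pointing along the stand's -x), 0.6 = fully open, tip swung to the stand's +y. Swings level, stays where left (1 N at the tip). In the last 0.5 rad to shut its cam bears on the leg (up to 3 N at the tip) and drags an unheld leg towards home; opening, it drags the leg out a little, 10 mm at most
- lever_pin (a point): the lever's upright pivot on the collar: 12 mm behind its front face, 30 mm to the stand's +y, z 56 mm
- lever_tip (a point): rounded tip of the lever, 150 mm from the pin, z 58 mm. The lever is a level bar 10 mm wide, z 51 to 66 mm from 25 mm beyond the pin to the tip, and passes above leg and crossbar (tops z 43 and 46 mm, black sleeve where they cross 50 mm). A finger that reaches down to the bar also meets the lever, so sliding it along the bar sweeps the lever shut
- jigger: brass two-ended spirit measure, 47 mm wide, 100 mm tall, standing; origin under its middle; a bystander, to be left alone
- coaster_0: round cork coaster, 92 mm across, 8 mm thick; origin under its middle; a bystander, to be left alone
- stopper_0: grey bottle stopper lying down, 29x48x29 mm; origin under its middle; a bystander, to be left alone
- stopper_1: wooden bottle stopper lying down, 26x62x27 mm; origin under its middle; a bystander, to be left alone
- matchbox: matchbox, 37x56x16 mm; origin under its middle; a bystander, to be left alone
- bottle_opener: flat brass bottle opener, 38x142x8 mm; origin under its middle; a bystander, to be left alone

How it is judged:
On the way, in this order (a step that is already met when the one before it is completed fails the run):
1. the lever is flipped open while the leg is still in (value of joint cam_lever above 0.5 rad and x of pointer in the frame of pad_stand above -0.075 m), for 0.2 s.
2. the leg is held on the mark by its crossbar, the lever still open (value of joint cam_lever above 0.45 rad and contact force between the fingers and front_leg above 0.8 N and x of pointer in the frame of length_marker between -0.007 and 0.007 m), for 0.2 s.
At the end, for the whole second after the job is handed in: The lever is shut to within 0.08 rad, the pointer is within 7 mm of the middle of the red marker along the leg, the leg is still, the fingers press on the leg or its crossbar with at least 0.8 N (the robot finishes holding it), and every bystander is within 30 mm of its start (value of joint cam_lever below 0.08 rad and contact force between the fingers and front_leg above 0.8 N and linear speed of front_leg below 0.01 m/s and x of pointer in the frame of length_marker between -0.007 and 0.007 m and distance of each of jigger, coaster_0, stopper_0, stopper_1, matchbox, bottle_opener from where it was at the start of the episode below 0.03 m); the arm keeps its last pose, push and grip.
It fails at once if the leg is shifted along under a shut or half-shut lever (drawn out over 18 mm and more than 11 mm off the mark with the lever under 0.3 rad) (value of joint cam_lever below 0.3 rad and x of pointer in the frame of pad_stand below -0.078 m and not (x of pointer in the frame of length_marker between -0.011 and 0.011 m)).
It fails at once if a bystander is knocked away by more than 30 mm or laid over (distance of any of jigger, coaster_0, stopper_0, stopper_1, matchbox, bottle_opener from where it was at the start of the episode above 0.03 m or angle between jigger's own z axis and vertical above 0.5 rad).
It also fails if it takes over 45 s, if anything falls off the work surface, if the arm or the gripper's body presses on something with over 40 N, if the wrist force passes 120 N, or if a joint passes its speed limit or range.

## Working session

There is one attempt and no reset: what is moved stays moved. The work goes in short steps, Python scripts to look and compute and a tool call to move; the robot and the scene stay as the last step left them, time stands still between calls to the robot, and variables do not carry over. Pictures are saved under pics/ and viewed, at most 12 in all, crops included, and the job is handed in when it is done.

Besides the shell and the picture viewer there is one more tool, called as name(argument=value, ...) on one line, values as JSON. arm_command: Moves the arm, as the interface text tells. Its arguments: {"type":"object","properties":{"deltas":{"type":"array"},"force":{"type":"number"}},"required":["deltas"]}

```bash
mkdir -p pics; cat > h.py <<'E'
import numpy as np, cv2, pickle
from plant import arm
def snap(n,f):
    c=arm.capture(n); cv2.imwrite('pics/'+f+'.png',c['image']); pickle.dump(c,open('pics/'+f+'.pkl','wb')); return c
def load(f): return pickle.load(open('pics/'+f+'.pkl','rb'))
def K(c): return np.array([[c['fx'],0,c['cx']],[0,c['fy'],c['cy']],[0,0,1.]])
def back(c,uv,z):
    uv=np.array(uv,float).reshape(-1,1,2)
    p=cv2.undistortPoints(uv,K(c),np.array(c['D'])).reshape(-1,2)
    R=np.array(c['rotation']);t=np.array(c['xyz'])
    d=np.c_[p,np.ones(len(p))]@R.T
    return t+d*((np.broadcast_to(z,len(p))-t[2])/d[:,2])[:,None]
def proj(c,P):
    R=np.array(c['rotation']);t=np.array(c['xyz'])
    rv,_=cv2.Rodrigues(R.T)
    return cv2.projectPoints(np.array(P,float).reshape(-1,1,3),rv,-R.T@t,K(c),np.array(c['D']))[0].reshape(-1,2)
E
python3 - <<'E'
from h import *
for n in('scene','top'):
    c=snap(n,n+'0'); print(n,c['fx'],c['xyz'],np.round(c['rotation'],3).tolist(),c['D'])
o=arm.get_obs(); print({k:np.round(v,3).tolist() for k,v in o.items()}, arm.hold_point_z)
E
```

```text
scene 486.76201523161154 [-0.20370589  0.59751168  0.94330959] [-2.335, -0.012, -2.307] [-0.03617446  0.          0.          0.          0.        ]
top 465.60596707657 [0.25942844 0.00297067 1.34680664] [-2.999, -0.006, -1.574] [0.0119606 0.        0.        0.        0.       ]
{'time_s': 0.1, 'qpos': [1.016, 0.334, 0.04, 1.466, -0.013, 1.343, -0.058], 'joint_velocities': [-0.002, -0.002, -0.001, -0.001, -0.002, 0.0, -0.002], 'joint_efforts': [0.003, -66.002, 1.37, -40.647, 0.017, 0.009, 0.0], 'ee_pos': [0.286, -0.583, 0.303], 'orientation': [-3.14, 0.0, 0.456], 'ft_force': [-0.055, -0.439, -0.555], 'ft_torque': [-0.025, 0.01, -0.06], 'gripper_force': 0.0, 'grip_width': 0.085} 0.0539
```

View pics/top0.png

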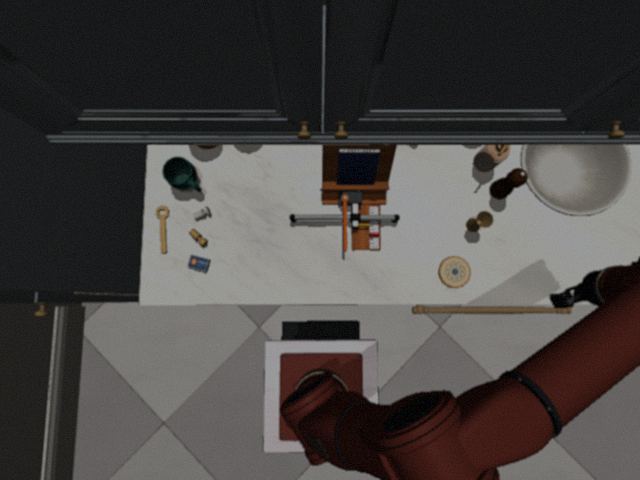

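View pics/scene0.png

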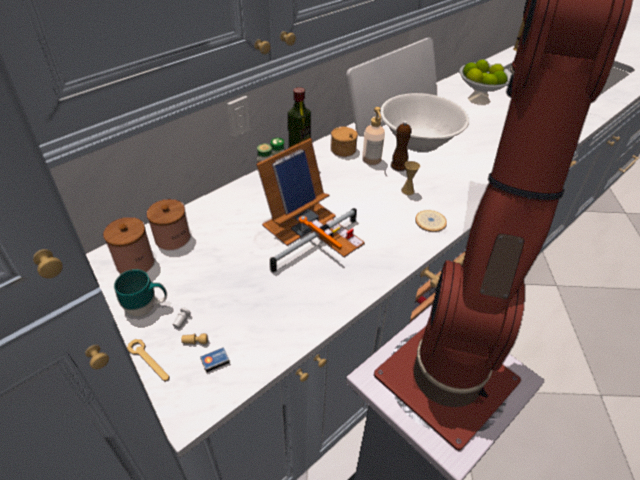

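The top view shows the stand near (355,195), with the crossbar running from (293,218) to (397,218), the lever from (345,195) to (344,255) and the marker near (376,240). The camera rotation is given as roll-pitch-yaw, so I'll fix the helper and zoom in.

```bash
cat >> h.py <<'E'
from scipy.spatial.transform import Rotation as Ro
_l=load
def load(f):
    c=_l(f); c['rotation']=Ro.from_euler('xyz',c['rotation']).as_matrix(); return c
E
python3 - <<'E'
from h import *
c=load('top0'); im=c['image']
cr=cv2.resize(im[170:270,280:410],None,fx=6,fy=6,interpolation=cv2.INTER_CUBIC); cv2.imwrite('pics/c1.png',cr)
print(np.round(back(c,[[293,218],[397,218],[344,255],[376,240]],[.04,.04,.06,.02]),3))
E
```

```text
[[ 0.492  0.079  0.04 ]
 [ 0.492 -0.218  0.04 ]
 [ 0.384 -0.064  0.06 ]
 [ 0.431 -0.159  0.02 ]]
```

View pics/c1.png

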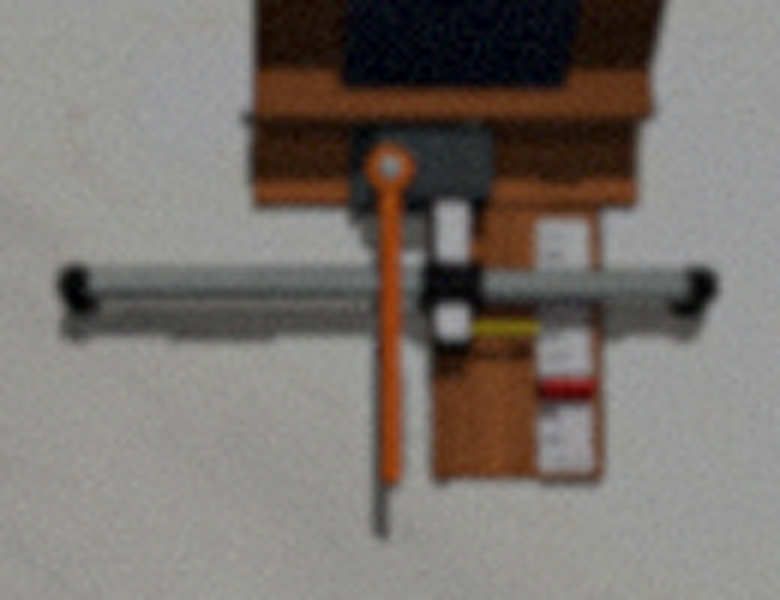

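```bash
cat > fit.py <<'E'
from h import *
from scipy.optimize import least_squares
c=load('top0')
px=np.array([[76,285],[703,284],[393,486],[390,165],[538,327],[434,476],[602,476]],float)
uv=(px+.5)/6-.5+[280,170]
S=np.array([[-40,178,48],[-40,-118,48],[-138,30,66],[12,30,66],[-60,-40,32],[-130,8,8],[-130,-76,8]])/1e3
def w(p,S): return np.c_[S[:,:2]@np.array([[np.cos(p[2]),np.sin(p[2])],[-np.sin(p[2]),np.cos(p[2])]])+p[:2],S[:,2]]
r=least_squares(lambda p:(proj(c,w(p,S))-uv).ravel(),[.53,-.1,0],loss='soft_l1',f_scale=.5)
print(r.x, np.round(r.fun.reshape(-1,2),2).tolist())
m=(np.array([[567,384]])+.5)/6-.5+[280,170]
M=back(c,m,.022)[0]; p=r.x
d=M[:2]-p[:2]; print('marker stand', d@[np.cos(p[2]),np.sin(p[2])], d@[-np.sin(p[2]),np.cos(p[2])])
o=lambda *s: np.round(w(p,np.array([s])/1e3),4)[0]
print('bar_end',o(-40,150,38),'tip',o(-138,30,58),'pin',o(12,30,56),'tipopen',o(12-150*np.cos(.6),30+150*np.sin(.6),58))
E
python3 fit.py
```

```text
[ 0.53507105 -0.09733501  0.00325525] [[-0.02, -0.31], [-0.08, -0.69], [0.19, -0.35], [-0.01, 0.06], [-0.53, 0.17], [-0.16, 0.66], [0.88, 0.5]]
marker stand -0.08562738968706086 -0.055942464110427234
bar_end [0.4946 0.0525 0.038 ] tip [ 0.397  -0.0678  0.058 ] pin [ 0.547  -0.0673  0.056 ] tipopen [0.4229 0.017  0.058 ]
```

The fit is good to under 1 px: the stand origin is about (0.535, -0.097) with yaw near 0, and the marker is at stand x ≈ -86 mm. Next I turn the tool to yaw 90° (tool x = world +y, tool y = world +x) and travel over, which also allows a wrist view.

arm_command(deltas=[-1, 0, 0, 0, -0.186, -1, 0, 0, 0, -0.186, -1, 0, 0, 0, -0.186, -1, 0, 0, 0, -0.186, -1, 0, 0, 0, -0.186], force=20)

```text
time_s: 0.72
ee_pos: [0.286, -0.5835, 0.3033]
orientation: [-3.141, -0.001, 1.392]
ft_force: [-0.1, -0.8, -0.2]
grip_width: 0.0001
gripper_force: 0.0
```

arm_command(deltas=[-1, 0, 0, 0, -0.185, -1, 0.055, 0.018, 0, 0, -1, 0.055, 0.018, 0, 0, -1, 0.055, 0.018, 0, 0, -1, 0.055, 0.018, 0, 0])

```text
time_s: 1.35
ee_pos: [0.3583, -0.3617, 0.3036]
orientation: [-3.141, -0.0, 1.571]
ft_force: [0.8, -0.2, -0.0]
grip_width: 0.0004
gripper_force: 0.0
```

arm_command(deltas=[-1, 0.055, 0.018, 0, 0, -1, 0.055, 0.018, 0, 0, -1, 0.055, 0.018, 0, 0, -1, 0.055, 0.018, 0, 0, -1, 0, 0, 0, 0])

```text
time_s: 1.98
ee_pos: [0.4312, -0.1392, 0.3041]
orientation: [3.141, -0.0, 1.578]
ft_force: [-0.1, -0.8, -0.6]
grip_width: 0.0002
gripper_force: 0.0
```

```bash
cat >> h.py <<'E'
def wsnap(f):
    o=arm.get_obs(); c=arm.capture('wrist'); cv2.imwrite('pics/'+f+'.png',c['image'])
    T=np.eye(4); T[:3,:3]=Ro.from_euler('xyz',o['orientation']).as_matrix(); T[:3,3]=o['ee_pos']
    T=T@np.array(c['hand_eye']); c['xyz']=T[:3,3]; c['rotation']=Ro.from_matrix(T[:3,:3]).as_euler('xyz')
    pickle.dump(c,open('pics/'+f+'.pkl','wb')); print(np.round(T,3).tolist(),o['ee_pos'])
E
python3 -c "
from h import *
wsnap('w1')"
```

```text
[[1.0, 0.007, 0.004, 0.43], [0.008, -0.949, -0.315, -0.057], [0.001, 0.315, -0.949, 0.375], [0.0, 0.0, 0.0, 1.0]] [ 0.43117029 -0.13924174  0.3040723 ]
```

View pics/w1.png

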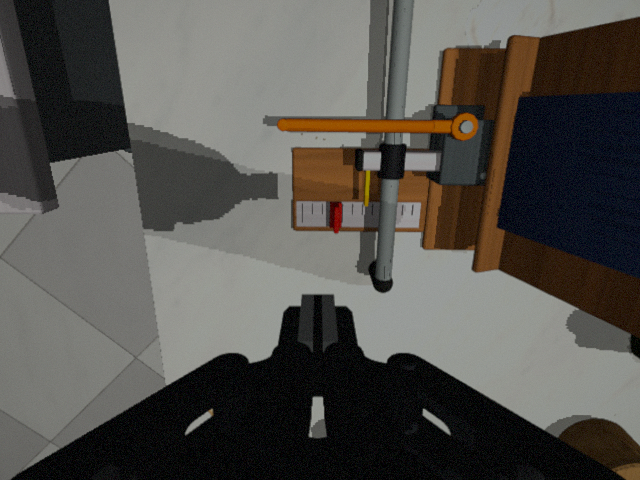

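The wrist view is clear: lever tip (278,124), pin (465,127), pointer tip (367,206), marker about (337,217), runner corners (293,149) and (293,230), and far foot (382,285).

```bash
cat > fit2.py <<'E'
from h import *
from scipy.optimize import least_squares
c=load('w1')
hsv=cv2.cvtColor(c['image'],cv2.COLOR_BGR2HSV)
r=((hsv[...,0]<5)|(hsv[...,0]>174))&(hsv[...,1]>190)&(hsv[...,2]>90); r[:180]=0;r[260:]=0;r[:,:300]=0;r[:,420:]=0
ys,xs=np.nonzero(r); print('red',len(xs),xs.mean(),ys.mean(),xs.min(),xs.max(),ys.min(),ys.max())
ye=(abs(hsv[...,0].astype(int)-27)<5)&(hsv[...,1]>150); ye[:160]=0;ye[230:]=0;ye[:,:340]=0;ye[:,400:]=0
ys2,xs2=np.nonzero(ye);print('yel',xs2[ys2>195].mean(),ys2.max())
uv=np.array([[278,125],[465,126],[xs2[ys2>195].mean(),ys2.max()],[293,149],[293,230],[384,284]],float)
S=np.array([[-138,30,60],[12,30,66],[-60,-40,32],[-130,8,8],[-130,-76,8],[-40,-122,44]])/1e3
def w(p,S): return np.c_[S[:,:2]@np.array([[np.cos(p[2]),np.sin(p[2])],[-np.sin(p[2]),np.cos(p[2])]])+p[:2],S[:,2]]
f=least_squares(lambda p:(proj(c,w(p,S))-uv).ravel(),[.535,-.097,0],loss='soft_l1',f_scale=1)
p=f.x; print(p,np.round(f.fun.reshape(-1,2),1).tolist())
d=back(c,[[xs.mean(),ys.mean()]],.020)[0][:2]-p[:2]; print('marker',d@[np.cos(p[2]),np.sin(p[2])],d@[-np.sin(p[2]),np.cos(p[2])])
E
python3 fit2.py
```

```text
red 175 337.50857142857143 217.66857142857143 334 341 203 232
yel 366.05128205128204 205
[ 0.53634221 -0.09602263  0.00215298] [[-0.7, 0.0], [2.1, 0.2], [-0.0, -2.0], [-1.2, -1.4], [0.1, 1.7], [0.2, 4.4]]
marker -0.08559998418911965 -0.057604306041125736
```

arm_command(deltas=[-1, 0.047, 0.019, 0, 0, -1, 0, 0, 0.06, 0, -1, 0, 0, 0.06, 0, -1, 0, 0, 0.045, 0, -1, 0, 0, 0.02, 0])

```text
time_s: 2.65
ee_pos: [0.4472, -0.0979, 0.116]
orientation: [-3.137, -0.001, 1.569]
ft_force: [-0.4, -0.1, 1.1]
grip_width: 0.0001
gripper_force: 0.0
```

arm_command(deltas=[-1, 0, 0, 0, 0, -1, 0.01, 0, 0, 0, -1, 0.01, 0, 0, 0, -1, 0.01, 0, 0, 0, -1, 0.01, 0, 0, 0])

```text
time_s: 3.28
ee_pos: [0.4496, -0.056, 0.1196]
orientation: [3.14, 0.001, 1.571]
ft_force: [1.1, -2.6, 0.6]
grip_width: -0.0001
gripper_force: 1.0
```

arm_command(deltas=[-1, 0.008, 0, 0, 0, -1, 0.007, 0, 0, 0, -1, 0.005, 0, 0, 0, -1, 0.003, 0, 0, 0, -1, 0, 0, 0, 0])

```text
time_s: 3.9
ee_pos: [0.449, -0.0333, 0.1188]
orientation: [-3.141, -0.0, 1.571]
ft_force: [0.2, 0.1, 1.0]
grip_width: 0.0004
gripper_force: 0.0
```

```bash
python3 - <<'E'
from h import *
print(arm.get_obs()['ft_force'],arm.get_obs()['ee_pos'])
wsnap('w2'); snap('top','t2')
a=cv2.imread('pics/w2.png'); cv2.imwrite('pics/w2v.png',a)
E
```

```text
[0.19250047 0.13263909 1.02711732] [ 0.44898965 -0.03332274  0.11884018]
[[1.0, 0.001, 0.001, 0.448], [0.001, -0.949, -0.315, 0.049], [0.001, 0.315, -0.949, 0.19], [0.0, 0.0, 0.0, 1.0]] [ 0.44898965 -0.03332274  0.11884018]
```

View pics/w2v.png

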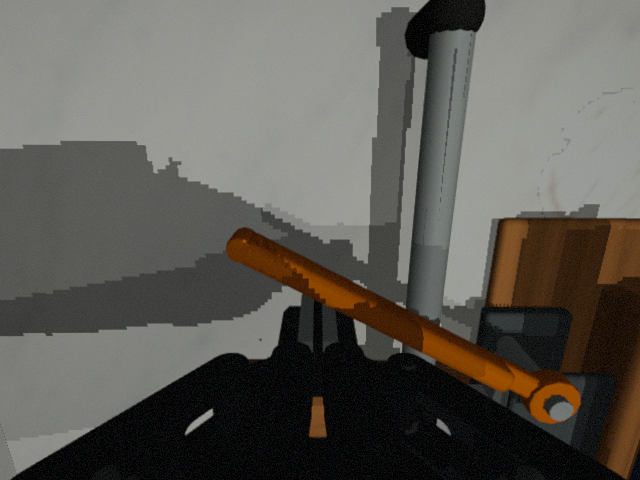

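The lever has swung out, with its tip at (235,245) and pin cap at (562,410). I'll compute its angle.

```bash
python3 - <<'E'
from h import *
c=load('w2'); P=back(c,[[231,245],[560,408],[455,150],[433,250]],[.059,.068,.038,.038]); print(np.round(P,4))
d=P[0]-np.array([.5483,-.0667,0]); d2=P[0]-P[1]; print(np.arctan2(d[1],-d[0]),np.arctan2(d2[1],-d2[0]),np.hypot(*d2[:2]))
E
```

```text
[[ 0.4166  0.0029  0.059 ]
 [ 0.5452 -0.0627  0.068 ]
 [ 0.5027  0.0352  0.038 ]
 [ 0.4982 -0.0068  0.038 ]]
0.48605872118878857 0.47180637084920896 0.1443132889111017
```

arm_command(deltas=[-1, 0.006, 0, 0, 0, -1, 0.005, 0, 0, 0, -1, 0.002, 0, 0, 0, -1, 0.002, 0, 0, 0, -1, 0, 0, 0, 0])

```text
time_s: 4.62
ee_pos: [0.4491, -0.0204, 0.119]
orientation: [3.142, 0.002, 1.569]
ft_force: [1.2, -9.7, 0.5]
grip_width: 0.0001
gripper_force: 3.8
```

```bash
python3 - <<'E'
from h import *
wsnap('w3');c=load('w3'); h=cv2.cvtColor(c['image'],cv2.COLOR_BGR2HSV)
m=((h[...,0]>6)&(h[...,0]<16)&(h[...,1]>220)&(h[...,2]>60)).astype(np.uint8)
n,l,s,_=cv2.connectedComponentsWithStats(m)
for i in range(1,n):
    if s[i,4]>800: print(s[i], np.argwhere(l==i)[np.argwhere(l==i)[:,1].argmin()])
print(arm.get_obs()['ft_force'])
E
```

```text
[[1.0, -0.001, 0.001, 0.449], [-0.001, -0.948, -0.318, 0.062], [0.001, 0.318, -0.948, 0.19], [0.0, 0.0, 0.0, 1.0]] [ 0.44914265 -0.02042929  0.11896029]
[ 248  231  290  187 6838] [248 248]
[  0.64862757 -10.84722801  -1.31884069]
```

arm_command(deltas=[-1, -0.012, 0, 0, 0, -1, 0, 0, -0.04, 0, 1, 0, 0, -0.04, 0, 1, 0.045, 0.024, 0, 0, 1, 0.041, 0.024, 0, 0])

```text
time_s: 5.3
ee_pos: [0.498, 0.056, 0.1998]
orientation: [3.14, 0.0, 1.569]
ft_force: [-0.3, 0.1, 0.5]
grip_width: 0.0545
gripper_force: 0.0
```

arm_command(deltas=[1, 0, 0, 0, 0, 1, 0, 0, 0.04, 0, 1, 0, 0, 0.04, 0, 1, 0, 0, 0.027, 0, 1, 0, 0, 0, 0])

```text
time_s: 5.92
ee_pos: [0.4954, 0.0546, 0.0902]
orientation: [-3.137, -0.0, 1.571]
ft_force: [0.1, 0.1, 1.4]
grip_width: 0.0854
gripper_force: 0.0
```

```bash
python3 - <<'E'
from h import *
wsnap('w4'); print(arm.get_obs()['ft_force'])
E
```

```text
[[1.0, 0.001, -0.003, 0.495], [0.0, -0.949, -0.316, 0.137], [-0.004, 0.316, -0.949, 0.161], [0.0, 0.0, 0.0, 1.0]] [0.49543279 0.05459268 0.09016212]
[0.60969764 0.77278742 1.20727672]
```

View pics/w4.png

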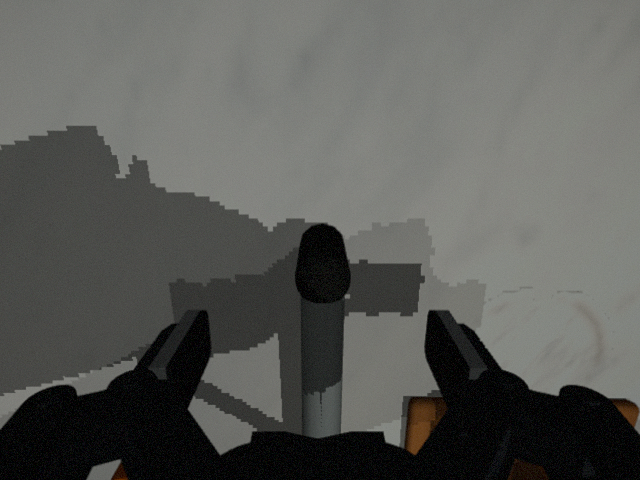

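The bar is centred between the fingers (322 against a mid of about 318). I'll close on it.

arm_command(deltas=[-1, 0, 0, 0, 0, -1, 0, 0, 0, 0, -1, 0, 0, 0, 0, -1, 0, 0, 0, 0, -1, 0, 0, 0, 0], force=20)

```text
time_s: 6.6
ee_pos: [0.4971, 0.0554, 0.0923]
orientation: [-3.142, 0.0, 1.571]
ft_force: [-3.7, -1.3, 5.4]
grip_width: 0.0152
gripper_force: 20.9
```

```bash
cat > lev.py <<'E'
from h import *
import sys
# pointer vs marker from top view
c=snap('top',sys.argv[1]); im=c['image']; 
h=cv2.cvtColor(cv2.resize(im[200:265,330:400],None,fx=4,fy=4,interpolation=cv2.INTER_CUBIC),cv2.COLOR_BGR2HSV).astype(int)
def cen(m,n):
    k,l,s,ce=cv2.connectedComponentsWithStats(m.astype(np.uint8)); 
    if k<2: return print(n,'none')
    i=1+s[1:,4].argmax(); uv=(ce[i]+.5)/4-.5+[330,200]; print(n,s[i,4],np.round(uv,2)); return uv
c['rotation']=Ro.from_euler('xyz',c['rotation']).as_matrix()
y=cen((abs(h[...,0]-27)<5)&(h[...,1]>120)&(h[...,2]>60),'yel'); r=cen(((h[...,0]<4)|(h[...,0]>172))&(h[...,1]>170)&(h[...,2]>70),'red')
if y is not None: print('pointer',back(c,[y],.033)[0][:2])
print('marker',back(c,[r],.021)[0][:2])
o=arm.get_obs(); print(o['ee_pos'],o['ft_force'],o['grip_width'],o['gripper_force'])
E
python3 lev.py t3; python3 - <<'E'
import sys; sys.path.insert(0,'.')
E
sed -i "s/c=snap('top',sys.argv\[1\])/c=snap('top',sys.argv[1]) if len(sys.argv)<3 else pickle.load(open('pics\/top0.pkl','rb'))/" lev.py; python3 lev.py x y
```

```text
yel 323 [363.73 224.09]
red 319 [374.   234.54]
pointer [ 0.4755468  -0.12315871]
marker [ 0.44699975 -0.15339022]
[0.49706604 0.05535111 0.09227713] [-2.76586895 -0.57852282  5.80760571] 0.015293288976134821 20.87570607662201
yel 330 [363.73 224.04]
red 284 [374.26 234.46]
pointer [ 0.47567411 -0.12315401]
marker [ 0.44720896 -0.15412867]
[0.49706604 0.05535111 0.09227713] [-2.76586895 -0.57852282  5.80760571] 0.015293288976134821 20.87570607662201
```

arm_command(deltas=[-1, 0, -0.007, 0, 0, -1, 0, -0.007, 0, 0, -1, 0, -0.006, 0, 0, -1, 0, -0.006, 0, 0, -1, 0, 0, 0, 0])

```text
time_s: 7.28
ee_pos: [0.4709, 0.0555, 0.0923]
orientation: [3.141, 0.0, 1.571]
ft_force: [2.6, -0.3, 5.1]
grip_width: 0.0153
gripper_force: 20.9
```

arm_command(deltas=[-1, 0, 0, 0, 0, -1, 0, 0, 0, 0, -1, 0, 0, 0, 0, -1, 0, 0, 0, 0, -1, 0, 0, 0, 0])

```text
time_s: 7.9
ee_pos: [0.4713, 0.0555, 0.0923]
orientation: [3.141, -0.0, 1.571]
ft_force: [2.3, -0.2, 5.0]
grip_width: 0.0153
gripper_force: 21.0
```

```bash
python3 lev.py t4; python3 -c "
from h import *
c=load('t4'); cv2.imwrite('pics/c4.png',cv2.resize(c['image'][170:270,270:410],None,fx=5.6,fy=5.6,interpolation=cv2.INTER_CUBIC))"
```

```text
yel 259 [363.54 232.97]
red 388 [374.55 234.21]
pointer [ 0.44986642 -0.12220914]
marker [ 0.44794868 -0.15498597]
[0.47125465 0.05546113 0.09226214] [ 3.07006377 -0.63762298  5.74502177] 0.01514238299816346 20.96833437681198
```

View pics/c4.png

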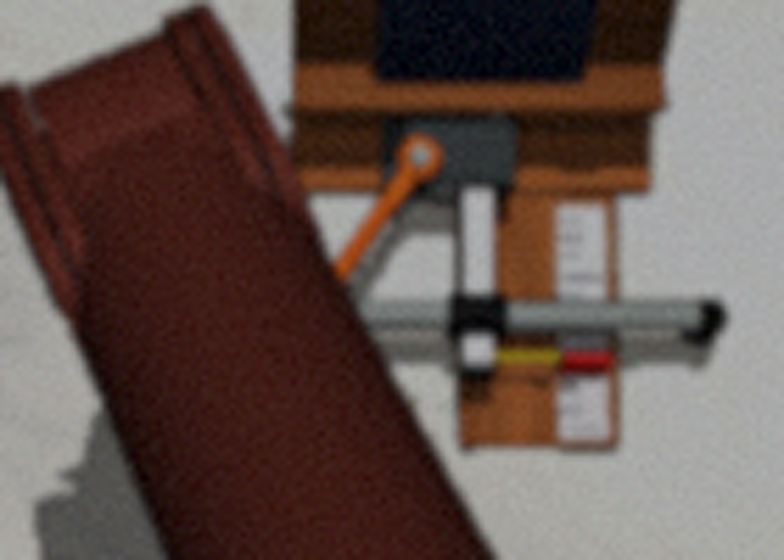

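The pointer and marker are level (about 1 mm apart) and the leg is held with the lever open. I'll loosen slightly so the rear finger hooks the bar, then start the slide.

arm_command(deltas=[-0.56, 0, 0, 0, 0, -0.56, 0, -0.001, 0, 0, -0.56, 0, 0, 0, 0, -0.56, -0.005, 0, 0, 0, -0.56, -0.008, 0, 0, 0])

```text
time_s: 8.57
ee_pos: [0.4699, 0.0424, 0.0917]
orientation: [-3.141, -0.001, 1.571]
ft_force: [3.3, 2.7, -0.4]
grip_width: 0.0185
gripper_force: 1.6
```

```bash
python3 lev.py t5
```

```text
yel 294 [363.37 232.96]
red 391 [374.47 234.21]
pointer [ 0.44991628 -0.12172856]
marker [ 0.44795108 -0.15474101]
[0.46990848 0.04095341 0.09166454] [3.38519106 0.66961468 0.43026162] 0.018500343013027214 1.5361415594816208
```

Still on the mark with the hook bearing about 3 N. I'll keep sliding.

arm_command(deltas=[-0.56, -0.009, 0, 0, 0, -0.56, -0.009, 0, 0, 0, -0.56, -0.009, 0, 0, 0, -0.56, -0.009, 0, 0, 0, -0.56, -0.009, 0, 0, 0])

```text
time_s: 9.25
ee_pos: [0.4707, -0.0027, 0.0922]
orientation: [3.14, -0.001, 1.571]
ft_force: [5.9, 5.6, 0.9]
grip_width: 0.0189
gripper_force: 2.7
```

arm_command(deltas=[-0.56, -0.007, 0, 0, 0, -0.56, -0.007, 0, 0, 0, -0.56, -0.007, 0, 0, 0, -0.56, -0.007, 0, 0, 0, -0.56, 0, 0, 0, 0])

```text
time_s: 9.88
ee_pos: [0.4714, -0.0309, 0.0925]
orientation: [3.139, -0.001, 1.57]
ft_force: [7.1, 3.2, 0.8]
grip_width: 0.019
gripper_force: 3.5
```

```bash
python3 lev.py t6
```

```text
yel none
red 311 [375.06 234.07]
marker [ 0.4483502  -0.15646811]
[ 0.47143708 -0.03083211  0.0925436 ] [7.16948874 3.67262892 0.77161813] 0.018962645648097277 3.5077518224716187
```

arm_command(deltas=[-0.56, -0.006, -0.001, 0, 0, -0.56, -0.006, -0.001, 0, 0, -0.56, -0.005, 0, 0, 0, -0.56, -0.003, 0, 0, 0, -0.56, 0, 0, 0, 0])

```text
time_s: 10.55
ee_pos: [0.4695, -0.0491, 0.0926]
orientation: [3.139, -0.002, 1.572]
ft_force: [6.9, 11.0, 0.9]
grip_width: 0.0185
gripper_force: 3.6
```

```bash
python3 lev.py t7; python3 -c "
from h import *
wsnap('w7')
c=load('t7'); a=cv2.resize(c['image'][170:270,280:410],(520,400),interpolation=cv2.INTER_CUBIC)
s=snap('scene','s7')['image'][190:270,260:380]; s=cv2.resize(s,(600,400),interpolation=cv2.INTER_CUBIC)
w=cv2.resize(cv2.imread('pics/w7.png'),(267,200))
cv2.imwrite('pics/m7.png',np.vstack([np.hstack([a[:, :],])[:300], cv2.resize(s,(520,299))]))"
```

```text
yel none
red 7 [331.73 205.2 ]
marker [ 0.53326932 -0.03224879]
[ 0.46947941 -0.04913662  0.09256708] [ 8.08780626 10.6862386   0.18559297] 0.018550871768503795 3.585093766450882
[[1.0, 0.0, 0.004, 0.469], [0.002, -0.95, -0.314, 0.033], [0.004, 0.314, -0.95, 0.163], [0.0, 0.0, 0.0, 1.0]] [ 0.46947941 -0.04913662  0.09256708]
```

View pics/m7.png

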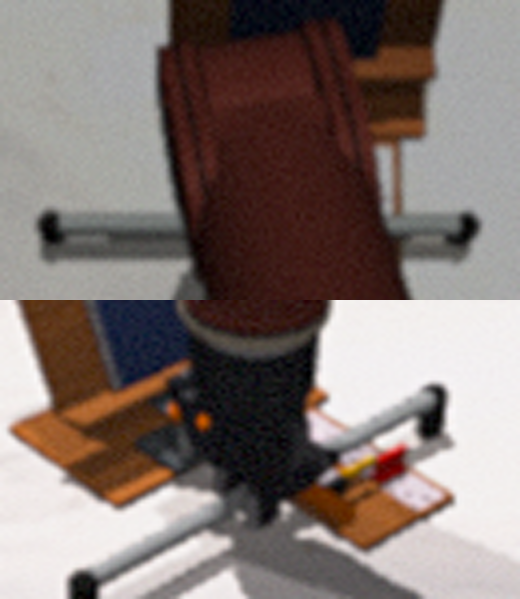

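The pointer still lines up with the marker in the scene view (yellow meets red at (385,465)). The side force has risen to 11 N near the expected shut position, so I'll push a few mm more to see whether it is at the stop.

arm_command(deltas=[-0.56, -0.002, 0, 0, 0, -0.56, -0.002, 0, 0, 0, -0.56, 0, 0, 0, 0, -0.56, 0, 0, 0, 0, -0.56, 0, 0, 0, 0])

```text
time_s: 11.32
ee_pos: [0.4695, -0.0496, 0.0926]
orientation: [3.139, -0.006, 1.575]
ft_force: [5.8, 24.2, 2.5]
grip_width: 0.0189
gripper_force: 3.9
```

It's at a hard stop: force jumped to 24 N with only 0.5 mm of motion. I'll ease off a little and grip the bar.

arm_command(deltas=[-0.56, 0.002, 0, 0, 0, -1, 0, 0, 0, 0, -1, 0, 0, 0, 0, -1, 0, 0, 0, 0, -1, 0, 0, 0, 0], force=20)

```text
time_s: 11.95
ee_pos: [0.4689, -0.0494, 0.0926]
orientation: [3.14, -0.004, 1.573]
ft_force: [2.6, 18.2, 8.3]
grip_width: 0.0153
gripper_force: 21.2
```

```bash
python3 -c "
from h import *
wsnap('w8'); s=snap('scene','s8'); c=load('s8')
o=arm.get_obs(); print(o['ft_force'],o['grip_width'],o['gripper_force'],o['ee_pos'])
h=cv2.cvtColor(cv2.resize(c['image'][190:270,260:380],None,fx=4,fy=4,interpolation=cv2.INTER_CUBIC),cv2.COLOR_BGR2HSV).astype(int)
f=lambda m:np.argwhere(m)[:,::-1]/4.+[260-.375,190-.375]
y=f((abs(h[...,0]-26)<5)&(h[...,1]>140)&(h[...,2]>90)); r=f(((h[...,0]<4)|(h[...,0]>172))&(h[...,1]>160)&(h[...,2]>70))
# expected pixels of pointer line and marker for several leg draws
O=np.array([.536,-.0967])
print('yel',y.mean(0),y.max(0),y.min(0),'red',np.median(r,0))
for d in (20,26,32): print(d,np.round(proj(c,[[O[0]-.060-d/1e3,O[1]-.040,.033],[O[0]-.060-d/1e3,O[1]-.020,.033]]),1).tolist())
print('tip marker',np.round(proj(c,[[O[0]-.0856,O[1]-.057,.024],[O[0]-.0856,O[1]-.044,.024]]),1).tolist())
print('lever shut tip',np.round(proj(c,[[O[0]-.138,O[1]+.030,.06]]),1))
cr=cv2.resize(c['image'][180:280,260:390],(780,600),interpolation=cv2.INTER_CUBIC); cv2.imwrite('pics/s8v.png',cr)"
```

```text
[[1.0, 0.002, 0.003, 0.468], [0.003, -0.95, -0.312, 0.033], [0.003, 0.312, -0.95, 0.164], [0.0, 0.0, 0.0, 1.0]] [ 0.46893654 -0.04935177  0.09263872]
[ 2.33876943 17.96408999  7.68316633] 0.015285408516514021 21.158266067504883 [ 0.46894827 -0.04934696  0.09266355]
yel [341.825 236.175] [345.125 237.125] [340.875 233.375] red [349.625 234.125]
20 [[343.5, 231.5], [338.3, 234.8]]
26 [[345.0, 232.6], [339.8, 235.9]]
32 [[346.6, 233.7], [341.4, 237.0]]
tip marker [[349.0, 232.1], [345.7, 234.2]]
lever shut tip [[340.8 247.5]]
```

View pics/w8.png

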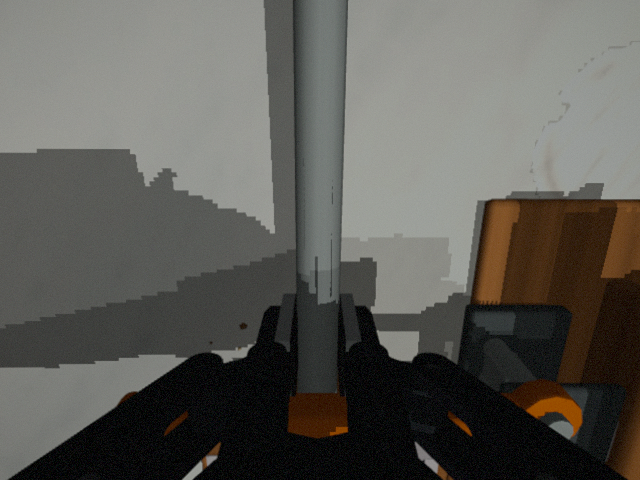

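View pics/s8v.png

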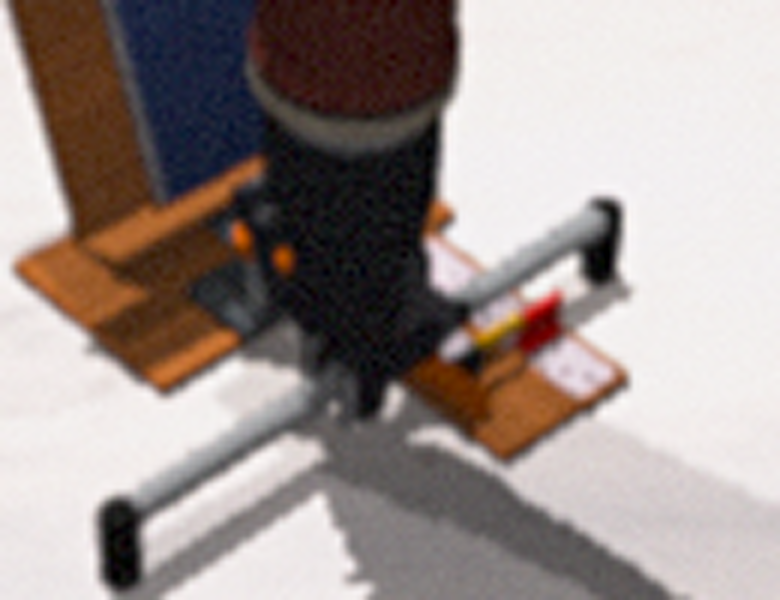

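```bash
python3 -c "
from h import *
c=load('w8'); 
for a in (0,.05,.1):
  P=[[.5483-L*np.cos(a)+5e-3*np.sin(a)*-1*-1*0, -.0667+L*np.sin(a)+.005,.066] for L in (.150,.100,.08,.06,0)]
  print(a,np.round(proj(c,P)).tolist())
h=cv2.cvtColor(c['image'],cv2.COLOR_BGR2HSV).astype(int); m=(h[...,0]>5)&(h[...,0]<18)&(h[...,1]>200)&(h[...,2]>50)
for u in (122,126,130,295,305,315,325,335,345,445,455):
  v=np.nonzero(m[:,u])[0]; print(u,v[:1],v[-1:])
"
```

```text
0 [[100.0, 421.0], [255.0, 420.0], [317.0, 420.0], [378.0, 420.0], [564.0, 422.0]]
0.05 [[96.0, 402.0], [255.0, 408.0], [317.0, 410.0], [379.0, 413.0], [564.0, 422.0]]
0.1 [[94.0, 382.0], [255.0, 395.0], [318.0, 400.0], [380.0, 405.0], [564.0, 422.0]]
122 [] []
126 [] []
130 [] []
295 [397] [432]
305 [397] [435]
315 [395] [437]
325 [396] [435]
335 [395] [434]
345 [397] [432]
445 [] []
455 [417] [422]
```

```bash
python3 -c "
from h import *
c=load('w8'); c['image']
for a in (0,.04,.08):
  P=[[.5483-L, -.0667+L*np.tan(a)+.005,z] for z in(.051,.066) for L in (.150,.09,.065)]
  print(a,np.round(proj(c,P),1).tolist())
a=c['image'][370:450,80:600]; cv2.imwrite('pics/w8c.png',cv2.convertScaleAbs(cv2.resize(a,(780,120)),alpha=2))
"
```

```text
0 [[122.8, 388.6], [289.1, 388.2], [357.9, 388.3], [99.8, 421.0], [285.9, 420.4], [362.8, 420.4]]
0.04 [[120.2, 374.7], [288.9, 380.0], [358.2, 382.3], [96.6, 405.9], [285.6, 411.4], [363.2, 413.9]]
0.08 [[117.5, 360.3], [288.7, 371.5], [358.5, 376.3], [93.2, 390.2], [285.4, 402.2], [363.5, 407.4]]
```

View pics/w8c.png

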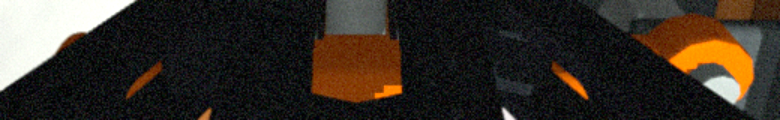

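The lever edge is flat in the image from the tip (128,396) to (320,396), so it is shut. The leg is within about 3 mm of the mark and gripped at 21 N, so I'm handing in.

```bash
python3 -c "
from plant import arm
print(arm.job_done())"
```

```text
the job is handed in; nothing more can be done
None
```

I handed the job in with the lever shut, the leg within about 3 mm of the mark by my estimate, and the crossbar gripped at about 21 N; the hand-in call returned no verdict.

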